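Slide the sample tray over the gap onto the instrument stage

ROBOT

A 6-joint arm with a two-finger parallel gripper is mounted at the origin on the work surface. World frame = base frame: x ahead of the robot, y to its left, z up, the work surface at z = 0. Lengths are in m, angles in rad, forces in N, time in s.
With the tool pointing down it reaches from about 0.35 to 0.775 m from the base axis. Payload 7.3 kg.
Tool frame: the origin (TCP) lies at the very end of the fingers, on their centre line; the grasp point (between the pads) lies 19 mm behind it; x points along the fingers, y is the direction in which the jaws open and shut, and the axes are right-handed (so a half turn about x gives the same grasp; the last joint's range is limited). The gripper opens to 92 mm and grips with 3 to 60 N. Pads are 19 mm wide; open, the fingers measure 130 mm over their backs; the gripper's body (75 mm by 190 mm) begins 47 mm behind the grasp point.
Start: joints at [-1.294, 0.342, 1.524, -0, 1.275, -0.146], TCP at [0.215, -0.479, 0.227] pointing down, gripper open.
Joint ranges: [-2.53, 2.53], [-0.77, 2.02], [0.04, 2.7], [-1, 4.14], [0.28, 2.66], [-3.11, 3.11]. Speed limits (rad/s): [2.57, 2.57, 3.14, 3.14, 3.14, 3.14].

INTERFACE

Orientations are given as a rotation vector (axis times angle).
In Python, from plant import * gives the robot as it stands. Calls block until the motion is done:
- goto(position, orientation): joint-space move of the TCP to a pose.
- move_straight(position, rotation=None, velocity=0.15, force_limit=None): straight line of the TCP; rotation=None keeps the orientation; velocity is the mean speed in m/s. With force_limit (N) it stops when the force on the tool has changed by that much, and returns True; else False.
- move_j(angles): joint-space move.
- gripper_open() and close(): open the fingers fully, or close them until they stop; the grip force is fixed at half the most.
- dwell(seconds).
- ik(position, orientation): joint angles nearest the present ones, or None.
- grab_frame(name): name is "scene" or "side" or "wrist"; returns a dict with "img" (420x560x3 uint8, red, green, blue), "z_map" (420x560 float32, m along the optical axis (not along the pixel's ray), 0 where there is no reading), "fovy" (degrees; the focal length in pixels is half the picture's height over the tangent of half this angle, whatever the lens; pixels are square), "cx", "cy" (the principal point, pixels), "R" (3x3) and "t" (3): a world point X has camera coordinates R X + t; the wrist camera has in their place "hand_eye" (4x4, takes a point from camera to tool coordinates, whose origin is the TCP and whose axes are the tool frame's). Camera axes: x right, y down, z forward; pixel columns grow to the right and rows downward; lengths in m; the calibration is good to about 2 mm. The wrist camera is an equidistant fisheye: a pixel r from the principal point sees the ray r / f radians off the axis. A picture is of the moment at which its call begins: read the wrist's pose just before it.
A pose or a line that the arm cannot do raises PlanningError and nothing moves.
- sign_off(): hands the job in, once; it reports no verdict.
Trained networks look in a picture, given as the dict that the camera call returned (one of the last four; its "shot" number tells which), for a name from the list of things; names that differ only in an ending like _2 or _b are one class to them, and where a whole thing is asked for, a point or a joint stands for the part that bears it (a point fixed in the world has none). Each returns a list of dicts, best first, with "confidence" (0 to 1); they miss things now and then, are a little off and sometimes report something else, mostly with a low value. They report only what shows in the picture. A call takes as long as a camera call. They do not tell look-alikes from the thing itself.
- masks_of(name, picture): "mask" (420x560 bool, what is visible of it) and "centre" ([column, row] in pixels, amid what is visible of it).
- landmark_of(name, picture): "centre" ([column, row] in pixels: a listed point, or the origin of a listed thing).
Readings, each from a call of its own:
- read_time(): time.
- read_qpos(): joint angles.
- read_dq(): joint speeds.
- read_effort(): joint torques, N m.
- read_tcp_pos(): TCP position.
- read_orientation(): TCP orientation.
- read_ft_force(): force on the tool from outside, world axes, zero at the start.
- read_wrist_torque(): the same for the moment, N m.
- read_width(): finger opening in m.
Only numpy, scipy, OpenCV 4.12 (cv2) and the standard library are available. Lean on these libraries where they do the work, as an engineer would, in place of code of your own. Each camera call takes 0.05 s, during which the arm holds its last target. There are 200 camera calls.

TASK

Slide the nose-heavy sample tray from the loading shelf, across the open gap, onto the instrument stage between its guide rails: hold it level so that the nose does not sag into the gap, and keep it sliding rather than lifting it over. Push it on until it comes up against the stop and press it home with a light, steady push held for a moment, never hard, then let go so that it stays flat against the stop. Leave everything else where it is.

Things in the scene. Friction and masses are not known exactly. Their poses are not given: they have to be found in the camera images.
- tray: Loose aluminium sample tray, 140 mm long (its x, the sliding direction), 90 mm wide, base 6 mm thick, side rims up to 16 mm. Origin: centre of the underside; nose at x +70 mm (round bar), tail at -70 mm. A steel block fixed at x +36 mm, top 30 mm up, makes it nose-heavy: 0.5 to 0.8 kg, centre of mass about 30 mm ahead of the origin, so left to itself it tips into the gap.
- tray_handle (a point): Top middle of the tray's handle, an upright black plate across the tray 52 mm behind its origin: 10 mm thick along the tray's x, 50 mm wide along y, from 6 to 56 mm above the underside. Pinch it from above with the fingers fore and aft (closing along the tray's x); 58 mm free in front of it, open behind.
- tray_nose (a point): Middle of the tray's leading end at the height of its underside (x +70 mm from the tray's origin).
- loader: Fixed loading shelf on legs; flat grey top 60 mm above the bench, 160 mm along x, 170 mm along y. Origin: under its centre on the bench. Its +x is the sliding direction, towards the stage; its exit edge is at x +80 mm. The tray stands on it at the start.
- stage: Fixed instrument stage, dark steel top also 60 mm above the bench, 220 mm along x, 170 mm along y. Origin: under its centre on the bench. Its +x is the sliding direction, parallel to the shelf's within 0.02 rad and in line within 3 mm. Two guide rails 12 mm high stand 98 mm apart (y -49 to +49 mm) from x -85 mm on, flaring towards the entry. Its stop is told under stage_mouth.
- stage_mouth (a point): Middle of the stage's rounded entry edge, at top height (x -110 mm from its origin), 58 to 70 mm of open gap beyond the shelf. The adjustable stop, a rigid aluminium bar 84 mm wide, 20 mm high, is fixed across the stage between the rails, its face 158 to 178 mm further along x: its place is not reported, see it or feel for it. A push of 5 to 15 N on it is right, over 25 N harms it.
- puck: Bystander, leave alone: brass disc, 24 mm across, 16 mm high, standing on the far side strip of the loading shelf.
- gauge: Bystander, leave alone: steel cylinder, 22 mm across, 24 mm high, standing on the far side strip of the stage, beside the rails.
- vial: Bystander, leave alone: amber glass jar, 32 mm across, 60 mm high.
- wash: Bystander, leave alone: white bottle, 60 mm across, 140 mm high.
- dish: Bystander, leave alone: low glass dish, 84 mm across, 16 mm high.
- driver: Bystander, leave alone: screwdriver, 150 mm long, lying.
- beaker: Bystander, leave alone: clear cup, 64 mm across, 80 mm high.
- slides: Bystander, leave alone: grey open slide box, 100 x 75 x 35 mm.
Things that resemble listed ones, but are neither listed nor needed, are in the scene too. Leave any orange or pink look-alike of the tray alone.

How it is judged:
By the outcome, as a careful person would: the job done as asked, in the order asked, and still so for the second after the job is handed in, with the robot touching nothing.
It also fails if it takes over 56 s, if anything falls off the work surface, if the arm or the gripper's body presses on something with over 40 N, if the wrist force passes 120 N, or if a joint passes its speed limit or range.

## Working session

There is one attempt and no reset: what is moved stays moved. The work goes in short steps, each a Python script; the robot and the scene stay as the last script left them, time stands still between calls to the robot, and variables do not carry over. Pictures are saved under pics/ and viewed, about 8 in all and at most 12, crops included, and the job is handed in when it is done.

```bash
mkdir -p pics; ls; cat > h.py <<'E'
from plant import *
import numpy as np, cv2
from scipy.spatial.transform import Rotation as Rn
def save(im,n): cv2.imwrite('pics/'+n+'.png',cv2.cvtColor(im,cv2.COLOR_RGB2BGR))
def f_of(d): return d['img'].shape[0]/2/np.tan(np.radians(d['fovy'])/2)
def cloud(d):
    f=f_of(d);z=d['z_map'];r,c=np.indices(z.shape)
    P=np.stack([(c-d['cx'])*z/f,(r-d['cy'])*z/f,z],-1)
    W=(P-d['t'])@d['R']; W[z==0]=np.nan; return W
def ray_at(d,px,h):
    f=f_of(d);v=np.array([(px[0]-d['cx'])/f,(px[1]-d['cy'])/f,1.])@d['R'];o=-d['R'].T@d['t']
    return o+v*(h-o[2])/v[2]
E
cat > a.py <<'E'
from h import *
d=grab_frame('scene');s=grab_frame('side')
save(d['img'],'scene');save(s['img'],'side')
for n,h in [('tray',.06),('tray_handle',.116),('tray_nose',.06),('stage_mouth',.06),('loader',0.),('stage',0.)]:
  for k,p in (('scene',d),('side',s)):
    for o in landmark_of(n,p)[:3]: print(n,k,np.round(o['centre'],1),round(o['confidence'],2),np.round(ray_at(p,o['centre'],h),4))
print(read_time(),read_orientation(),read_ft_force())
E
python3 a.py
```

```text
pics
tray scene [350.8 227.6] 0.87 [0.588  0.1685 0.06  ]
tray scene [308.7 199.3] 0.67 [0.4554 0.0749 0.06  ]
tray scene [419.3 223.8] 0.67 [0.5731 0.3369 0.06  ]
tray side [187.8 303.4] 0.81 [0.4579 0.4001 0.06  ]
tray side [227.9 235.9] 0.78 [0.5778 0.1736 0.06  ]
tray side [304.5 274.4] 0.58 [0.3328 0.1446 0.06  ]
tray_handle scene [373.2 204.6] 0.78 [0.5735 0.2186 0.116 ]
tray_handle scene [223.5 185.9] 0.66 [ 0.4789 -0.1481  0.116 ]
tray_handle scene [303.8 192.6] 0.65 [0.5155 0.0575 0.116 ]
tray_handle side [211.3 227. ] 0.86 [0.5795 0.2238 0.116 ]
tray_handle side [198.4 300.2] 0.79 [0.4014 0.4091 0.116 ]
tray_handle side [293.5 240.3] 0.77 [0.3942 0.1187 0.116 ]
tray_nose scene [321.8 228.8] 0.68 [0.5925 0.0984 0.06  ]
tray_nose scene [310.7 191.9] 0.64 [0.4157 0.0828 0.06  ]
tray_nose scene [229.2 178.2] 0.63 [ 0.3319 -0.1542  0.06  ]
tray_nose side [319.9 286.2] 0.82 [0.2795 0.1499 0.06  ]
tray_nose side [244.6 219.9] 0.75 [0.5981 0.0945 0.06  ]
tray_nose side [173.6 291.5] 0.56 [0.5119 0.3992 0.06  ]
stage_mouth scene [290.2 233.8] 0.96 [0.6124 0.0221 0.06  ]
stage_mouth side [262.7 206.3] 0.76 [0.6089 0.0142 0.06  ]
loader scene [342.3 247.6] 0.88 [0.5892 0.1525 0.    ]
loader side [229.4 249.7] 0.6 [0.5887 0.1627 0.    ]
loader side [284.3 166.9] 0.15 [ 0.7843 -0.2605  0.    ]
stage scene [245.  258.8] 0.69 [ 0.6315 -0.0868  0.    ]
stage side [281.6 203.9] 0.98 [ 0.6381 -0.0946  0.    ]
stage side [226.2 239.9] 0.29 [ 0.6271  0.1405 -0.    ]
0.7 [ 1.98797207  0.42655671 -1.98802624] [ 0.86511505 -0.02092635  0.42277676]
```

View pics/scene.png

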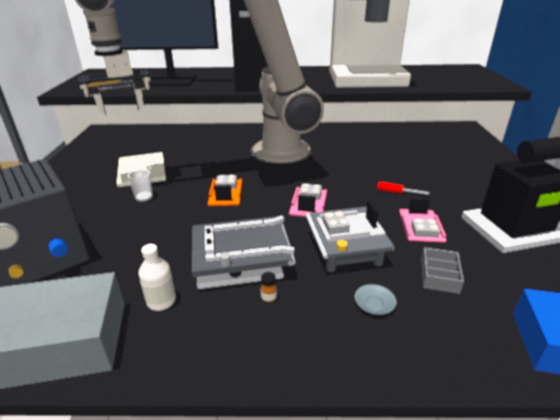

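View pics/side.png

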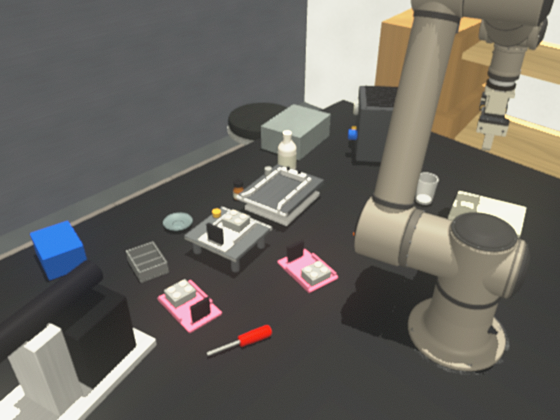

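The tray to move is the grey one on the shelf (scene 350,228; side 228,236). The look-alikes are pink (308,200), pink (423,224) and orange (226,190), all on the bench. The stage is at scene (243,250) and its stop, a white bar, is at (209,240). Next I look from above with the wrist camera.

```bash
cat >> h.py <<'E'
def ori(u,sgn=1):
    x=np.array([0,0,-1.]);y=sgn*np.array([u[0],u[1],0])/np.hypot(u[0],u[1]);return Rn.from_matrix(np.stack([x,y,np.cross(x,y)],1)).as_rotvec()
def wcloud():
    p=np.array(read_tcp_pos());R=Rn.from_rotvec(read_orientation()).as_matrix();d=grab_frame('wrist')
    f=f_of(d);z=d['z_map'];r,c=np.indices(z.shape);a=c-d['cx'];b=r-d['cy'];rr=np.hypot(a,b)+1e-9;th=rr/f
    k=np.where(th<1.4,np.tan(np.minimum(th,1.4))/rr,np.nan)
    P=np.stack([a*k*z,b*k*z,z],-1);H=np.array(d['hand_eye'])
    W=(P@H[:3,:3].T+H[:3,3])@R.T+p;W[z==0]=np.nan
    return d,W
def wpix(d,W,px,h):  # ray through pixel to height h
    c,r=px;i=W[int(round(r)),int(round(c))];return i
E
cat > b.py <<'E'
from h import *
u=np.array([.019,-.125]);
for s in (1,-1):
    q=ik([.60,.08,.33],ori(u,s));print(s,None if q is None else np.round(q,2))
q1=[(abs(np.array(ik([.60,.08,.33],ori(u,s)))[5]),s) for s in (1,-1)]
s=min(q1)[1];print('use',s)
goto([.60,.08,.33],ori(u,s))
d,W=wcloud();np.savez('w1.npz',img=d['img'],W=W,z=d['z_map']);save(d['img'],'w1')
print(read_tcp_pos(),read_time())
for n in ['tray','tray_handle','tray_nose','stage_mouth','loader','stage']:
    for o in landmark_of(n,d)[:2]:
        c,r=o['centre'];print(n,np.round(o['centre'],1),round(o['confidence'],2),np.round(W[int(round(r)),int(round(c))],4))
E
python3 b.py
```

```text
1 [ 0.01  0.45  1.08 -0.    1.61  1.43]
-1 [ 0.01  0.45  1.08 -0.    1.61 -1.72]
use 1
[0.60004975 0.07903955 0.32983899] 3.1833
tray [263.7 289.8] 0.96 [0.6306 0.0881 0.4121]
tray [103.  198.5] 0.83 [0.5131 0.3546 0.0309]
tray_handle [162.6 179.2] 0.89 [0.5807 0.2189 0.1179]
tray_handle [ 83.4 238.5] 0.83 [0.4489 0.3809 0.0595]
tray_nose [102.8 157.7] 0.93 [0.5726 0.372  0.0017]
tray_nose [245.5 314.7] 0.82 [0.3407 0.0974 0.0319]
stage_mouth [327.  163.9] 0.63 [0.6176 0.0158 0.0561]
stage [390.5 152.6] 0.85 [ 0.6485 -0.0679  0.0615]
```

View pics/w1.png

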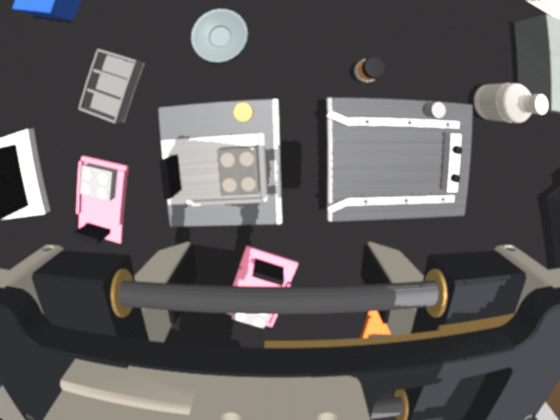

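The wrist view shows the grey tray at (215,172) with its handle at (172,178), the rails at rows 122 and 200, and the stop face at column ~447. Now I fit the geometry from the depth cloud.

```bash
cat > c.py <<'E'
from h import *
D=np.load('w1.npz');W=D['W'];img=D['img']
def reg(r0,r1,c0,c1,z0,z1):
    P=W[r0:r1,c0:c1].reshape(-1,3);return P[(P[:,2]>z0)&(P[:,2]<z1)]
def line(P,n):
    c=P.mean(0)[:2];v=np.linalg.svd(P[:,:2]-c)[2][0];v=v*np.sign(-v[1]);print(n,len(P),np.round(c,4),'ang',np.round(np.arctan2(v[1],v[0]),4),'z',np.round(np.median(P[:,2]),4));return c,v
a=line(reg(112,132,355,455,.066,.08),'railA');b=line(reg(190,208,355,450,.066,.08),'railB')
u=(a[1]+b[1]);u/=np.linalg.norm(u);n=np.array([-u[1],u[0]]);m=(a[0]+b[0])/2
print('u',u,np.arctan2(u[1],u[0]),'rail sep',(a[0]-b[0])@n)
def ext(P,nm,o=m):
    q=np.stack([(P[:,:2]-o)@u,(P[:,:2]-o)@n],1);print(nm,len(P),'along',np.round(np.percentile(q[:,0],[1,5,50,95,99]),4),'lat',np.round(np.percentile(q[:,1],[1,5,50,95,99]),4),'z',np.round(np.median(P[:,2]),4))
ext(reg(135,190,430,470,.075,.09),'stop')
S=reg(95,222,322,475,.052,.065);ext(S,'stage top')
L=reg(95,228,155,285,.052,.064);ext(L,'loader top')
H=reg(140,215,150,200,.108,.125);ext(H,'handle top');line(H,'handle')
T=reg(130,215,155,280,.071,.080);ext(T,'rims')
for nm,r0,r1 in (('rim1',130,150),('rim2',195,212)):line(reg(r0,r1,190,262,.070,.082),nm)
B=reg(140,205,210,270,.084,.098);ext(B,'block')
ext(reg(140,205,150,280,.0,.2)[:],'x')
np.savez('g.npz',u=u,n=n,m=m)
# ortho map
lim=(-.14,.36);k=1500
P=W[90:235,150:480].reshape(-1,3);C=img[90:235,150:480].reshape(-1,3);ok=~np.isnan(P[:,0]);P=P[ok];C=C[ok]
q=np.stack([(P[:,:2]-m)@u,(P[:,:2]-m)@n],1)
im=np.zeros((360,800,3),np.uint8)
X=((q[:,0]+.38)*k).astype(int);Y=(180-q[:,1]*k).astype(int);g=(X>=0)&(X<799)&(Y>=0)&(Y<359)
for dx in(-1,0,1):
  for dy in (-1,0,1): im[np.clip(Y[g]+dy,0,359),np.clip(X[g]+dx,0,799)]=C[g]
save(im,'ortho')
E
python3 c.py
```

```text
railA 769 [ 0.6951 -0.0773] ang -1.3805 z 0.0736
railB 753 [ 0.5899 -0.0983] ang -1.3884 z 0.0735
u [ 0.185237   -0.98269388] -1.3844832967391945 rail sep 0.10723496072935858
stop 600 along [0.0646 0.0651 0.0705 0.0816 0.0829] lat [-0.0387 -0.0356  0.0004  0.0358  0.0385] z 0.0814
stage top 13590 along [-0.1047 -0.0986 -0.0162  0.1027  0.1119] lat [-0.0842 -0.0781  0.0026  0.0771  0.0827] z 0.0616
loader top 7126 along [-0.331  -0.3233 -0.2397 -0.1741 -0.1711] lat [-0.0844 -0.0806  0.0412  0.0806  0.084 ] z 0.0617
handle top 384 along [-0.3158 -0.3147 -0.3091 -0.3058 -0.3053] lat [-0.0292 -0.027  -0.0039  0.0178  0.0196] z 0.1173
handle 384 [0.5808 0.2156] ang -2.9571 z 0.1173
rims 990 along [-0.3069 -0.3062 -0.2312 -0.1929 -0.1913] lat [-0.0492 -0.0482 -0.0009  0.0398  0.0404] z 0.0771
rim1 386 [0.6344 0.1464] ang -1.4641 z 0.0774
rim2 358 [0.5523 0.1426] ang -1.3798 z 0.0774
block 1858 along [-0.2474 -0.2452 -0.2226 -0.2004 -0.1986] lat [-0.033  -0.0305 -0.0028  0.0235  0.0256] z 0.0922
x 8406 along [-0.3791 -0.3686 -0.2577 -0.1799 -0.173 ] lat [-0.0598 -0.0489 -0.0063  0.031   0.0365] z 0.0684
```

View pics/ortho.png

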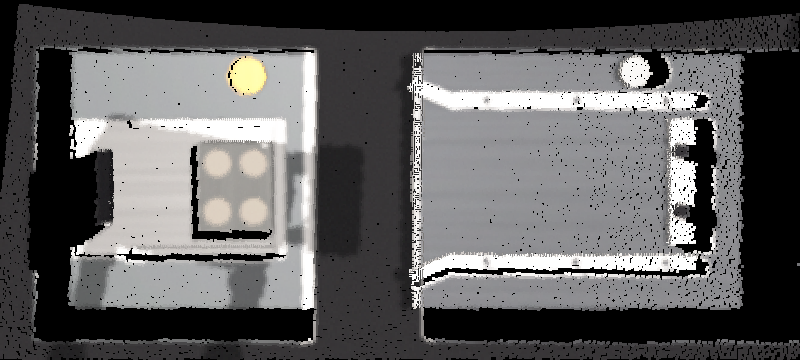

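```bash
cat > d.py <<'E'
from h import *
G=np.load('g.npz');u,n,m=G['u'],G['n'],G['m']
xy=m-.3105*u-.0045*n-.007*u
goto([*xy,.20],ori(u))
d,W=wcloud();save(d['img'],'w2');np.savez('w2.npz',img=d['img'],W=W)
t=np.array(read_tcp_pos());print(t,read_time(),((t[:2]-m)@u,(t[:2]-m)@n))
q=np.dstack([(W[...,:2]-m)@u,(W[...,:2]-m)@n,W[...,2]])
for nm,box in (('handle',(-.335,-.29,-.05,.05,.111,.125)),('block',(-.27,-.18,-.05,.05,.084,.1)),('rimz',(-.29,-.18,-.06,.06,.072,.081)),('base',(-.28,-.26,-.03,.03,.06,.075))):
    a=box;k=(q[...,0]>a[0])&(q[...,0]<a[1])&(q[...,1]>a[2])&(q[...,1]<a[3])&(q[...,2]>a[4])&(q[...,2]<a[5]);P=q[k]
    if len(P): print(nm,len(P),np.round(np.percentile(P,[1,5,50,95,99],axis=0).T,4).tolist())
    if nm=='handle' and len(P): 
        s=np.linalg.svd(P[:,:2]-P[:,:2].mean(0),full_matrices=False)[2][0];print('handle yaw vs n',np.arctan2(s[0],s[1]))
E
python3 d.py
```

```text
[0.58060831 0.22239299 0.20171685] 4.3333 (np.float64(-0.31630862467442716), np.float64(-0.003382027325132394))
handle 775 [[-0.3161, -0.316, -0.3113, -0.3067, -0.3064], [-0.0289, -0.0264, -0.003, 0.0188, 0.0201], [0.1124, 0.1155, 0.1174, 0.1186, 0.119]]
handle yaw vs n 3.1305304139454164
block 3454 [[-0.2484, -0.2473, -0.2252, -0.2016, -0.1993], [-0.0335, -0.0307, -0.0025, 0.0239, 0.0254], [0.0848, 0.0896, 0.092, 0.0944, 0.095]]
rimz 1503 [[-0.2887, -0.2845, -0.246, -0.2014, -0.196], [-0.0497, -0.0488, 0.025, 0.0402, 0.0589], [0.0721, 0.073, 0.0773, 0.079, 0.0806]]
base 1302 [[-0.2798, -0.279, -0.27, -0.261, -0.2602], [-0.0296, -0.027, 0.001, 0.0269, 0.0295], [0.0661, 0.0665, 0.0677, 0.0688, 0.0694]]
```

View pics/w2.png

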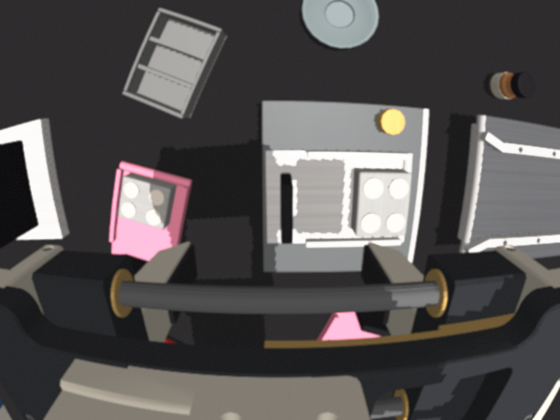

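Both views agree: handle at -311 mm along the slide axis, with the block's rear face 63 mm ahead of it. The picture shows the grey tray at (335,195), its handle at (287,208) and its block at (382,203). I'll descend 7 mm aft so the front finger clears the block, then grip.

```bash
cat > e.py <<'E'
from h import *
G=np.load('g.npz');u,n,m=G['u'],G['n'],G['m']
def st(s):
    t=np.array(read_tcp_pos());f=np.array(read_ft_force());w=np.array(read_wrist_torque());print(s,'a,l,z',np.round([(t[:2]-m)@u,(t[:2]-m)@n,t[2]],4),'f',np.round([f[:2]@u,f[:2]@n,f[2]],2),'w',np.round([w[:2]@u,w[:2]@n,w[2]],2),'width',round(read_width(),4),'t',read_time())
xy=m-.3183*u-.0042*n
move_straight([*xy,.13],ori(u),.1);st('hov')
print(move_straight([*xy,.078],None,.05,8));dwell(.2);st('down')
close();dwell(.3);st('closed')
s=grab_frame('side');save(cv2.resize(s['img'][180:290,160:320],None,fx=4,fy=4),'s1')
E
python3 e.py
```

```text
hov a,l,z [-0.3182 -0.0037  0.1308] f [-0.19  0.04 -0.61] w [-0.01  0.03 -0.01] width 0.092 t 5.1833
False
down a,l,z [-0.3183 -0.004   0.0783] f [0.26 0.06 0.97] w [-0.02  0.08 -0.  ] width 0.0916 t 6.575
closed a,l,z [-0.3182 -0.0042  0.078 ] f [ 4.35 -0.05 -0.42] w [ 0.03 -0.64  0.05] width 0.0101 t 8.1083
```

View pics/s1.png

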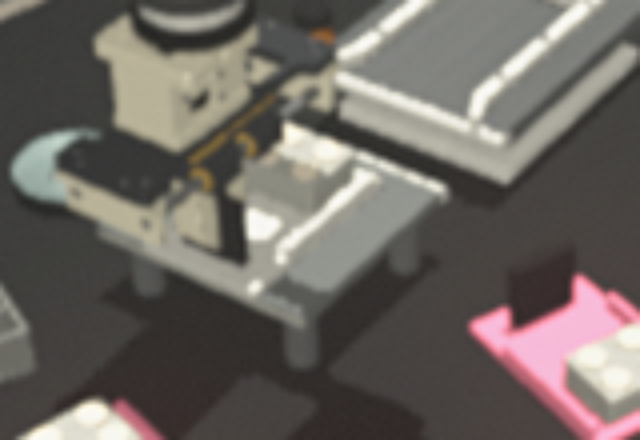

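The grip is good (width 10.1 mm, the handle's thickness), and the crop shows the tray flat on the shelf. I slide it out to just short of the stage mouth and check the sag there.

```bash
cat > f.py <<'E'
from h import *
exec(open('e.py').read().split("xy=m")[0].split("import *",1)[1])
def P(a,l,z): return [*(m+a*u+l*n),z]
print(move_straight(P(-.242,-.001,.078),None,.05,15));dwell(.3);st('edge')
d,W=wcloud();save(d['img'][60:300],'w3')
q=np.dstack([(W[...,:2]-m)@u,(W[...,:2]-m)@n,W[...,2]])
# height profile of block top and base and stage along slide axis
def prof(nm,a0,a1,l0,l1,z0,z1):
    k=(q[...,0]>a0)&(q[...,0]<a1)&(q[...,1]>l0)&(q[...,1]<l1)&(q[...,2]>z0)&(q[...,2]<z1);p=q[k]
    if len(p)<20: print(nm,len(p));return
    c=np.polyfit(p[:,0],p[:,2],1);print(nm,len(p),'slope',np.round(c[0],4),'z',np.round(np.median(p[:,2]),4),'a',np.round(np.percentile(p[:,0],[1,99]),4),'l',np.round(np.percentile(p[:,1],[1,99]),4))
prof('block',-.2,-.1,-.04,.04,.082,.1);prof('base',-.232,-.185,-.03,.03,.055,.078);prof('stage',-.09,.05,-.035,.035,.05,.07);prof('nose',-.13,-.11,-.03,.03,.05,.08);prof('rims',-.23,-.11,-.06,-.03,.07,.082);prof('rims+',-.23,-.11,.03,.06,.07,.082)
for o in landmark_of('tray_nose',d)[:2]+landmark_of('stage_mouth',d)[:2]:
    c,r=np.round(o['centre']).astype(int);print(o['centre'],o['confidence'],q[r,c])
s=grab_frame('side');Ws=cloud(s);save(cv2.resize(s['img'][170:270,190:340],None,fx=5,fy=5),'s2')
E
python3 f.py
```

```text
False
edge a,l,z [-0.244  -0.001   0.0782] f [-4.91  0.47  1.15] w [-0.1   1.1  -0.02] width 0.0101 t 10.1333
block 5588 slope 0.0308 z 0.0917 a [-0.1817 -0.1329] l [-0.0301  0.0282]
base 4312 slope -0.0037 z 0.0678 a [-0.2315 -0.1855] l [-0.0035  0.0297]
stage 3633 slope -0.0009 z 0.0616 a [-0.0894 -0.0143] l [-0.0267  0.0346]
nose 56 slope -0.1053 z 0.071 a [-0.1299 -0.1239] l [0.0245 0.0298]
rims 314 slope -0.0089 z 0.0774 a [-0.162  -0.1305] l [-0.0475 -0.0414]
rims+ 2117 slope -0.0192 z 0.0773 a [-0.2246 -0.1261] l [0.0318 0.0595]
[45.5, 201.0] 0.98 [-0.45828788  0.01203296  0.00171454]
[462.3, 244.7] 0.71 [-0.14447244  0.01238374  0.09338195]
[483.9, 245.8] 0.83 [-0.10251573 -0.00411483  0.06076054]
```

View pics/s2.png

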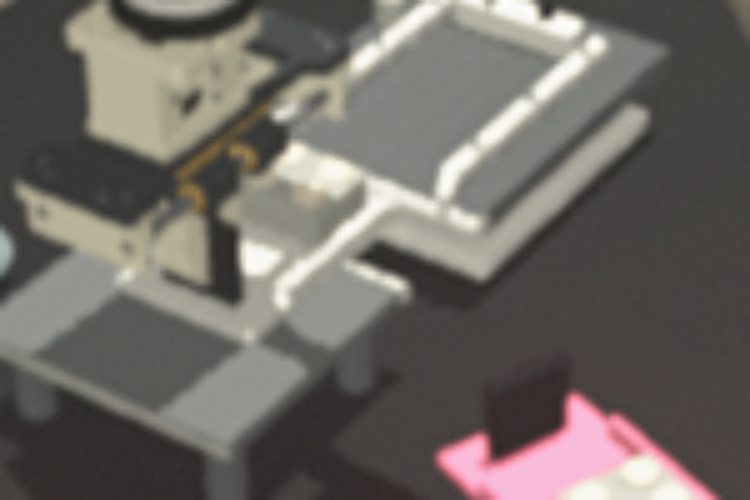

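View pics/w3.png

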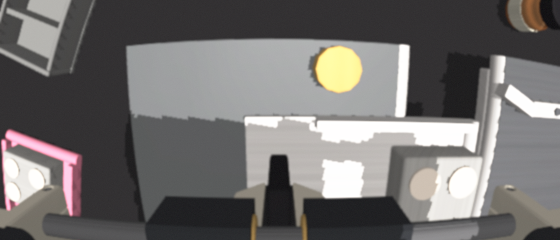

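It's level: the base slope is -0.004 and the block-top height is unchanged (0.0917 vs 0.092). The nose is about 15 mm from the stage lip (wrist crop 478,185) and laterally centred. Continuing across, stopping about 20 mm short of the stop.

```bash
cat > g.py <<'E'
from h import *
exec(open('f.py').read().split("print(move")[0].split("import *",1)[1])
for a in (-.205,-.17,-.125,-.08):
    r=move_straight(P(a,-.001,.078),None,.04,10);st(str((a,r)))
    if r: break
dwell(.2);st('end')
d,W=wcloud();save(d['img'],'w4');q=np.dstack([(W[...,:2]-m)@u,(W[...,:2]-m)@n,W[...,2]]);np.savez('w4.npz',q=q,img=d['img'])
def prof(nm,a0,a1,l0,l1,z0,z1):
    k=(q[...,0]>a0)&(q[...,0]<a1)&(q[...,1]>l0)&(q[...,1]<l1)&(q[...,2]>z0)&(q[...,2]<z1);p=q[k]
    if len(p): print(nm,len(p),'z',np.round(np.median(p[:,2]),4),'a',np.round(np.percentile(p[:,0],[1,5,95,99]),4),'l',np.round(np.percentile(p[:,1],[1,99]),4))
prof('stop',.055,.1,-.038,.038,.077,.09);prof('block',-.05,.04,-.04,.04,.085,.1);prof('base',-.068,-.02,-.03,.03,.055,.075);prof('stage',.05,.062,-.03,.03,.05,.07)
E
python3 g.py
```

```text
(-0.205, False) a,l,z [-0.2056 -0.001   0.078 ] f [-6.02  0.58  1.56] w [-0.    0.71 -0.06] width 0.0098 t 11.4083
(-0.17, False) a,l,z [-0.17  -0.001  0.078] f [-3.61  0.2   1.36] w [-0.05  0.56 -0.01] width 0.0099 t 12.4333
(-0.125, False) a,l,z [-0.1251 -0.0011  0.078 ] f [-4.08 -0.58  1.4 ] w [ 0.01  0.68 -0.05] width 0.0098 t 13.7083
(-0.08, False) a,l,z [-0.0801 -0.0011  0.078 ] f [-4.94 -0.49  0.6 ] w [ 0.01  0.64 -0.04] width 0.0101 t 14.9833
end a,l,z [-0.0801 -0.0011  0.078 ] f [-3.97 -0.56  1.61] w [-0.07  0.67 -0.06] width 0.0103 t 15.1833
stop 1100 z 0.0815 a [0.0648 0.0653 0.0815 0.0828] l [0.0012 0.0377]
block 5385 z 0.0918 a [-0.0176 -0.0167  0.0281  0.0309] l [-0.0301  0.0281]
base 4410 z 0.0676 a [-0.0674 -0.0653 -0.0225 -0.0205] l [-0.0036  0.0297]
stage 741 z 0.0616 a [0.0505 0.0521 0.0615 0.0619] l [-0.0268  0.0297]
```

View pics/w4.png

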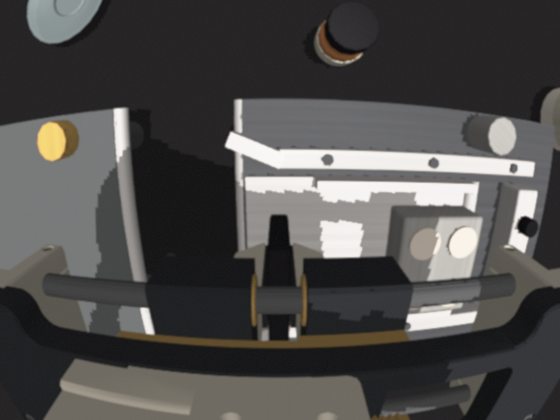

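The tray is on the stage between the rails, level, with its nose about 23 mm from the stop face (a = 0.065). If I opened the fingers right at the stop, the front finger's back would reach the block (65 mm against 63 mm). So I release here, then press home with closed fingers low behind the handle.

```bash
cat > i.py <<'E'
from h import *
exec(open('f.py').read().split("print(move")[0].split("import *",1)[1])
gripper_open();dwell(.2);st('open')
move_straight(P(-.0801,-.001,.14),None,.08);st('up')
d,W=wcloud();q=np.dstack([(W[...,:2]-m)@u,(W[...,:2]-m)@n,W[...,2]])
k=(q[...,0]>-.11)&(q[...,0]<-.05)&(abs(q[...,1])<.04)&(q[...,2]>.111)&(q[...,2]<.125);p=q[k]
print(len(p),np.round(np.percentile(p,[1,5,50,95,99],axis=0).T,4).tolist())
close();move_straight(P(-.118,-.001,.14),None,.1)
print(move_straight(P(-.118,-.001,.070),None,.06,6));dwell(.2);st('behind')
E
python3 i.py
```

```text
open a,l,z [-0.08  -0.001  0.078] f [0.26 0.01 0.42] w [-0.04  0.02  0.02] width 0.0917 t 16.775
up a,l,z [-0.0802 -0.0014  0.1394] f [-0.13  0.04  0.23] w [-0.05 -0.01  0.  ] width 0.0917 t 17.7
1247 [[-0.0854, -0.0851, -0.0804, -0.0761, -0.0756], [-0.0252, -0.023, 0.0014, 0.0223, 0.0232], [0.1124, 0.1156, 0.1174, 0.1185, 0.1191]]
False
behind a,l,z [-0.118  -0.0008  0.0703] f [ 0.19  0.68 -0.05] w [-0.05  0.04  0.02] width 0.0007 t 21.2333
```

```bash
cat > j.py <<'E'
from h import *
exec(open('f.py').read().split("print(move")[0].split("import *",1)[1])
fu=lambda: float(np.array(read_ft_force())[:2]@u)
print(move_straight(P(-.087,-.001,.070),None,.025,6));st('near')
a=float((np.array(read_tcp_pos())[:2]-m)@u);hist=[]
for i in range(60):
    a+=.0005;move_straight(P(a,-.001,.070),None,.01);f=np.mean([fu() for _ in range(3)]);hist.append((round(a,4),round(f,1)))
    if f<-8: break
print(hist);st('stop?')
E
python3 j.py
```

```text
False
near a,l,z [-0.0877 -0.0011  0.07  ] f [-5.13 -0.12  0.41] w [ 0.01  0.7  -0.02] width 0.0005 t 22.625
[(-0.0872, np.float64(-5.6)), (-0.0867, np.float64(-5.7)), (-0.0862, np.float64(-5.3)), (-0.0857, np.float64(-5.7)), (-0.0852, np.float64(-5.1)), (-0.0847, np.float64(-5.8)), (-0.0842, np.float64(-5.9)), (-0.0837, np.float64(-4.5)), (-0.0832, np.float64(-5.1)), (-0.0827, np.float64(-5.0)), (-0.0822, np.float64(-5.0)), (-0.0817, np.float64(-5.6)), (-0.0812, np.float64(-5.3)), (-0.0807, np.float64(-5.6)), (-0.0802, np.float64(-5.1)), (-0.0797, np.float64(-4.8)), (-0.0792, np.float64(-6.7)), (-0.0787, np.float64(-7.4)), (-0.0782, np.float64(-10.6))]
stop? a,l,z [-0.08   -0.0011  0.0701] f [-10.61  -0.31   2.81] w [-0.01  1.32 -0.02] width 0.0003 t 27.375
```

The stop is felt: force climbs from the 5.3 N of friction to 10.6 N. I raise the tool force to about 15 N, which puts about 10 N on the stop, then hold and back off.

```bash
cat > k.py <<'E'
from h import *
exec(open('f.py').read().split("print(move")[0].split("import *",1)[1])
fu=lambda: float(np.mean([np.array(read_ft_force())[:2]@u for _ in range(3)]))
a=-.0782;hist=[]
for i in range(12):
    f=fu();hist.append((round(a,5),round(f,1)))
    if f<-14.5: break
    a+=.0003;move_straight(P(a,-.001,.070),None,.005);dwell(.1)
print(hist)
for i in range(4): dwell(.4);print(round(fu(),1),end=' ')
st('held')
move_straight(P(-.12,-.001,.070),None,.04);st('back')
move_straight(P(-.12,-.001,.20),None,.15)
move_straight(P(-.12,-.001,.30),None,.15)
d,W=wcloud();save(d['img'],'w5');q=np.dstack([(W[...,:2]-m)@u,(W[...,:2]-m)@n,W[...,2]])
def prof(nm,a0,a1,l0,l1,z0,z1):
    k=(q[...,0]>a0)&(q[...,0]<a1)&(q[...,1]>l0)&(q[...,1]<l1)&(q[...,2]>z0)&(q[...,2]<z1);p=q[k]
    if len(p): print(nm,len(p),'z',np.round(np.median(p[:,2]),4),'a',np.round(np.percentile(p[:,0],[1,5,50,95,99]),4),'l',np.round(np.percentile(p[:,1],[1,99]),4))
prof('handle',-.1,-.03,-.04,.04,.111,.125);prof('block',-.03,.055,-.04,.04,.085,.1);prof('base',-.04,-.01,-.03,.03,.055,.075);prof('stop',.055,.1,-.038,.038,.077,.086);print(read_time())
E
python3 k.py
```

```text
[(-0.0782, -10.6), (-0.0779, -10.4), (-0.0776, -12.7), (-0.0773, -13.5), (-0.077, -14.2), (-0.0767, -15.4)]
-14.8 -15.2 -15.7 -15.2 held a,l,z [-0.0799 -0.0011  0.0702] f [-15.19  -0.2    3.73] w [-0.06  2.05 -0.  ] width 0.0003 t 30.725
back a,l,z [-0.1197 -0.001   0.07  ] f [0.17 0.5  0.78] w [0.01 0.02 0.01] width 0.0004 t 31.9583
handle 421 z 0.1173 a [-0.0619 -0.0616 -0.0572 -0.0525 -0.0519] l [-0.0253  0.0228]
block 1810 z 0.092 a [0.0061 0.0071 0.0286 0.0521 0.0545] l [-0.0309  0.0273]
base 1094 z 0.0677 a [-0.0397 -0.0386 -0.0254 -0.0114 -0.0103] l [-0.0295  0.0295]
stop 634 z 0.0814 a [0.0648 0.0652 0.0712 0.0817 0.0831] l [-0.0376  0.0373]
33.8417
```

View pics/w5.png

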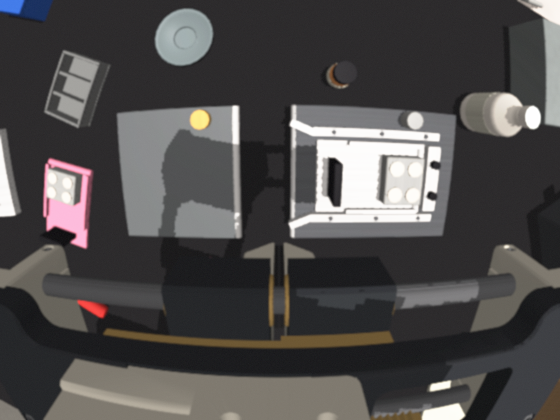

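```bash
python3 -c "
from plant import *
dwell(.3);sign_off();print(read_time())"
```

```text
the job is handed in; nothing more can be done
the job is handed in; nothing more can be done
```

The grey tray is on the stage between the rails, flat against the stop. I handed the job in at about 34 s on the robot's clock.

- **Slide:** I pinched the handle and slid the tray level off the shelf and across the gap. When I gripped it, the tray slid about 7 mm back on the shelf, because I came in slightly aft so the front finger would clear the steel block. In the gap, with the centre of mass past the shelf edge, the base slope was -0.004 and the block-top height had not changed. Nothing snagged.
- **Release and press:** I let go about 23 mm short of the stop, because fingers opening at the stop would have reached the block. I then pushed the tray home with closed fingers low behind the handle. The push held for about 1.6 s at about 15 N on the tool. Sliding friction was about 5 N, so the stop felt about 10 N.
- **Last checks:** With the gripper backed off and raised clear, the nose is at 65 mm along the slide axis and the stop face at 65 mm. Base and block heights match a flat tray, and the fingers read no contact force. In the last picture the puck and gauge stand in place and the other bystanders in view look undisturbed.
- **Disagreements:** Camera heights read about 1.5 mm high throughout, so I allowed for that. At first the fixed cameras placed the handle about 5 mm further back than the wrist camera did; I used the wrist value, and the grip and the final fit both bore it out.

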